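# Free the dividing head with its treadle, index it to the third click and hold

## Robot

A 7-joint arm with a two-finger parallel gripper is mounted at the origin on the work surface. World frame = base frame: x ahead of the robot, y to its left, z up, the work surface at z = 0. Lengths are in m, angles in degrees, forces in N, time in s.
With the tool pointing down it reaches from about 0.4 to 0.9 m from the base axis. Payload 5.6 kg.
Tool frame: the origin (TCP) lies on the centre line of the jaws, within the pads' length; the fingertips stand 19 mm ahead of it and the grasp point (between the pads) is the TCP; z points along the fingers, y is the direction in which the jaws open and shut (so a half turn about z gives the same grasp; the last joint's range is limited). The gripper opens to 92 mm and grips with 3 to 60 N. Pads are 20 mm wide; open, the fingers measure 128 mm over their backs; the gripper's body (75 mm by 189 mm) begins 69 mm behind the grasp point.
Start: joints at [72.594, 26.786, -0.665, 91.828, 0.344, 61.387, -3.226], TCP at [0.168, -0.628, 0.234] pointing down, gripper open.
Joint ranges: [-144.91, 144.91], [-17.63, 115.5], [-89.93, 88.59], [15.96, 139.68], [-74.01, 254.01], [8.47, 105.57], [-167.45, 167.45]. Speed limits (degrees/s): [147.25, 147.25, 180, 180, 180, 180, 180].

## Interface

Orientations are given as [roll, pitch, yaw] about the fixed x, y, z axes, in that order (R = Rz(yaw) Ry(pitch) Rx(roll)).
In Python, from bench import get_obs, optics, job gives the robot as it stands.
- The arm moves only by the shell command python3 -m creep 'ROWS' [FORCE]. ROWS is JSON, a list of rows, each a list of 5 numbers: the shift along the world's x, y, z in mm, then the turn about the world's z in rad, then the opening, from 0 (shut) to 1 (fully open). A call has 1 to 20 rows; each row is the pose to reach, as a shift and turn from the pose commanded when the call began; what a row does not reach only later rows make up. A row lasts 1/8 s, in which the tool goes at most 62.5 mm and 10.7 degrees, less where a joint would pass 70% of its speed; a pose out of reach is approached as far as the arm can. A call with a gripper value outside its range is refused whole. The fingers move at their own pace and stop on an object; FORCE is the grip in N (left out, the last holds). Time passes only in rows, so rows that repeat a pose let the fingers close. It gives the time, the measured TCP pose, the force and the opening at its end, in the units of the state.
- get_obs(): the state, without advancing time (a new reading comes with each control period).
- optics.camera(name): name is "scene" or "top"; returns (picture, depth): 420x560x3 uint8, blue, green, red; 420x560 float32, m along the optical axis (not along the pixel's ray), 0 where there is no reading.
- optics.calibration(name): a dict with "K" (3x3 intrinsics, pixels), "k1" (the pictures are not rectified: a ray, as slopes to the right and down, at radius r is drawn at 1 + k1 r^2 times it, then the intrinsics apply), "camera_from_world" (4x4, takes a point from world to camera coordinates). Camera axes: x right, y up, looking along -z (the intrinsics and any distortion apply to the point x, -y, -z); pixel columns grow to the right and rows downward; lengths in m; the calibration is good to about 2 mm. A picture is of the moment at which its call begins. calibration takes no time and is no camera call.
- job.close_job(): hands the job in, once; it reports no verdict.
The state is a dict: "time_s": time; "joint_pos": joint angles; "qd": joint speeds; "joint_torque": joint torques, N m; "tool_pos": TCP position; "ee_rot": TCP orientation; "ft_force": force on the tool from outside, world axes, zero at the start; "ft_torque": the same for the moment, N m; "grip_width": finger opening in m.
Only numpy, scipy, OpenCV 4.12 (cv2) and the standard library are available. Lean on these libraries where they do the work, as an engineer would, in place of code of your own. Each camera call takes 0.05 s, during which the arm holds its last target. There are 200 camera calls.

## Task

Press the spring treadle down to its stop and hold it there for a moment to free the dividing head's air brake, with the index knob still at home, then let the treadle come back up. Then grip the index knob and turn it clockwise from home, counting the clicks, to its third stop without running on to the fourth; the program finishes while still gripping the knob, seated at the third stop. Leave the other things on the bench where they are.

Things in the scene. Friction and masses are not known exactly. Their poses are not given: they have to be found in the camera images.
- index_head: grey cast dividing head fixed to the bench, a 140 x 140 x 45 block with an aluminium dial 128 across, 4 thick, on top (dial face 49 above the bench). Origin: centre of its underside, z up. On the dial, 56 from the axis, a bar-shaped mark shows home (towards the head's own -x) and five round pips, 24 degrees apart and running clockwise seen from above, show stops one to five. It and the treadle may stand left or right of each other
- knob_grip (a point): on the vertical axis of the index knob of the head, at the height to grip (79 above the bench). The knob is a black upright bar grip, 50 long, 14 thick, on a low round steel foot 46 across, 6 high; the bar reaches from 53 to 97 above the bench, so it can be pinched across its thickness from above with the fingers kept over 52 above the bench. The frame turns with the knob: x along the bar, y across it, z up; a short flat pointer sticks out towards -x, just above the dial
- index_knob (a joint): angle of the index knob, rad: 0 at home against its end, growing clockwise seen from above, to 2.09 at the other end. Sprung detents hold it at stops every 0.419 rad (24 degrees): first 0.419, second 0.838, third 1.257, fourth 1.676. Leaving a stop it resists with up to 0.12 N m; past half-way it pulls on to the next by itself. It starts at home
- treadle_base: grey base plate of the spring treadle, fixed to the bench, 200 x 110 x 12. Origin: centre of its underside, z up; the treadle's hinge runs along its y axis, 85 towards its +x and 36 up, and the free toe end points to its -x
- treadle_pad (a point): top of the rubber-ribbed steel treadle plate (80 wide, 172 long), in its middle, 130 from the hinge; about 80 above the bench when up, about 47 at the stop: it drops about 33 along the arc about the hinge. Turns with the treadle. Pressed here from above it takes about 5 N to start and 10 N to reach the stop
- treadle (a joint): angle of the treadle, rad: 0 up (its spring returns it), 0.26 fully down on its stop
- screwdriver: black-handled screwdriver lying flat, 200 long, handle 26 thick, between the two devices; a bystander, loose. Origin: under its middle, on the bench
- tape_roll: grey roll of tape lying flat, 64 across, 22 high; a bystander, loose. Origin: under its middle, on the bench
- wrench: steel spanner lying flat, 180 long, 8 high, on the robot's side of the bench; a bystander, loose. Origin: under its middle, on the bench
- hammer: hammer lying flat, 260 long, 26 high, on the far side; a bystander, loose. Origin: under its middle, on the bench
- spray_can: standing closed spray can, 62 across, 190 high, far side; a bystander, loose. Origin: under its middle, on the bench
- bolt_jar: standing closed jar, 72 across, 100 high, far side; a bystander, loose. Origin: under its middle, on the bench
- carton: small cardboard carton, 110 x 80 x 60 high, right-hand side; a bystander, loose. Origin: under its middle, on the bench

How it is judged:
By the outcome, as a careful person would: the job done as asked, in the order asked, and still so for the second after the job is handed in, while the arm keeps its last pose, push and grip.
It also fails if it takes over 58 s, if anything falls off the work surface, if the arm or the gripper's body presses on something with over 40 N, if the wrist force passes 120 N, or if a joint passes its speed limit or range.

## Working session

There is one attempt and no reset: what is moved stays moved. The work goes in short steps, Python scripts to look and compute and a shell command to move; the robot and the scene stay as the last step left them, time stands still between calls to the robot, and variables do not carry over. Pictures are saved under pics/ and viewed, about 8 in all and at most 12, crops included, and the job is handed in when it is done.

```bash
mkdir -p pics
cat > h.py <<'E'
import numpy as np, cv2
from bench import get_obs, optics, job
def shot(name,tag):
    p,d=optics.camera(name); cv2.imwrite(f'pics/{tag}.png',p); np.save(f'pics/{tag}.npy',d); return p,d
def ray(name,u,v):
    c=optics.calibration(name); K=np.array(c['K']); 
    q=cv2.undistortPoints(np.array([[[u,v]]],float),K,np.array([c['k1'],0,0,0.]))[0,0]
    return np.array([q[0],-q[1],-1.]),np.linalg.inv(np.array(c['camera_from_world']))
def at_z(name,u,v,z):
    r,W=ray(name,u,v); d=W[:3,:3]@r; o=W[:3,3]; return o+d*(z-o[2])/d[2]
def at_d(name,u,v,D):
    r,W=ray(name,u,v); return W[:3,:3]@(r*D)+W[:3,3]
E
python3 - <<'E'
from h import *
for n in('top','scene'):
    shot(n,n+'1'); c=optics.calibration(n); print(n,c['K'],c['k1'],np.linalg.inv(np.array(c['camera_from_world'])).round(3).tolist())
print(get_obs())
E
```

```text
top [[455.67572312   0.         282.51420842]
 [  0.         455.67572312 210.42070023]
 [  0.           0.           1.        ]] 0.052415790050818055 [[0.027, 0.996, -0.091, 0.443], [-1.0, 0.028, 0.011, -0.11], [0.013, 0.09, 0.996, 1.364], [0.0, 0.0, 0.0, 1.0]]
scene [[416.29522423   0.         277.43818645]
 [  0.         416.29522423 203.34147417]
 [  0.           0.           1.        ]] -0.1286692347866449 [[0.887, -0.374, 0.271, 0.832], [0.462, 0.697, -0.549, -0.613], [0.016, 0.612, 0.791, 0.82], [0.0, 0.0, 0.0, 1.0]]
{'time_s': 0.1, 'joint_pos': array([72.59444781, 26.83045206, -0.66367621, 91.87581387,  0.34392823,
       61.38642291, -3.22622817]), 'qd': array([ 0.05684966, -0.04373827,  0.07521833, -0.18752618,  0.04467721,
        0.07618071, -0.00290288]), 'joint_torque': array([ 1.04159466e-03, -5.21649778e+01, -1.22189499e-02, -2.44364101e+01,
       -5.67307218e-02,  1.41719778e-02,  5.34127469e-05]), 'tool_pos': array([ 0.16739122, -0.62756234,  0.23274003]), 'ee_rot': array([-1.79909551e+02,  7.21816465e-03,  1.49367488e+01]), 'ft_force': array([-0.39217568,  0.24081339, -0.05715278]), 'ft_torque': array([-0.00782405,  0.00325849,  0.04796211]), 'grip_width': 0.09202675774662508}
```

View pics/top1.png

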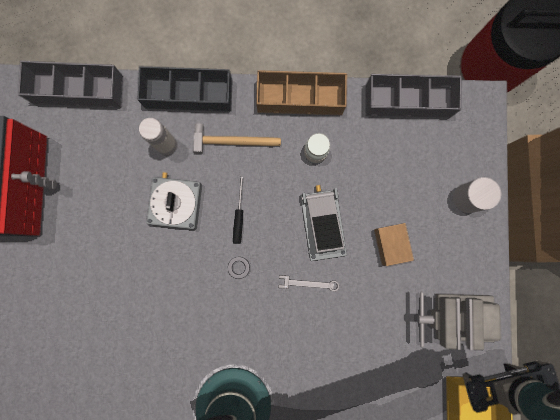

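View pics/scene1.png

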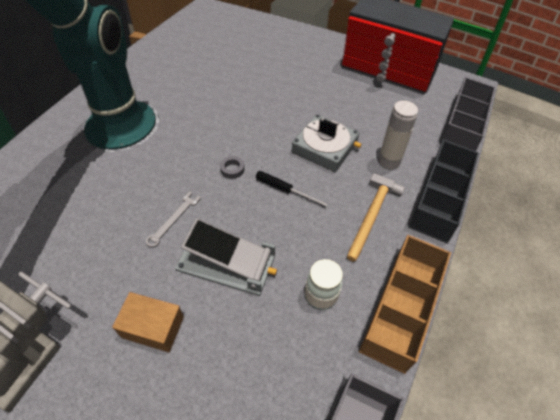

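The top picture shows the dividing head at about (174,203) and the treadle at (323,225). The treadle's rubber toe end is at the bottom, near (328,233). I'll enlarge both.

Run:
```python
from h import *
p=cv2.imread('pics/top1.png')
a=cv2.resize(p[172:237,140:210],None,fx=7,fy=7,interpolation=2)
b=cv2.resize(p[180:270,290:360],None,fx=4.5,fy=4.5,interpolation=2)
H=max(a.shape[0],b.shape[0]); f=lambda x:cv2.copyMakeBorder(x,0,H-x.shape[0],0,0,cv2.BORDER_CONSTANT)
cv2.imwrite('pics/crop1.png',np.hstack([f(a),f(b)])[:600,:800]); print(a.shape,b.shape)
```

```text
(455, 490, 3) (405, 315, 3)
```

View pics/crop1.png

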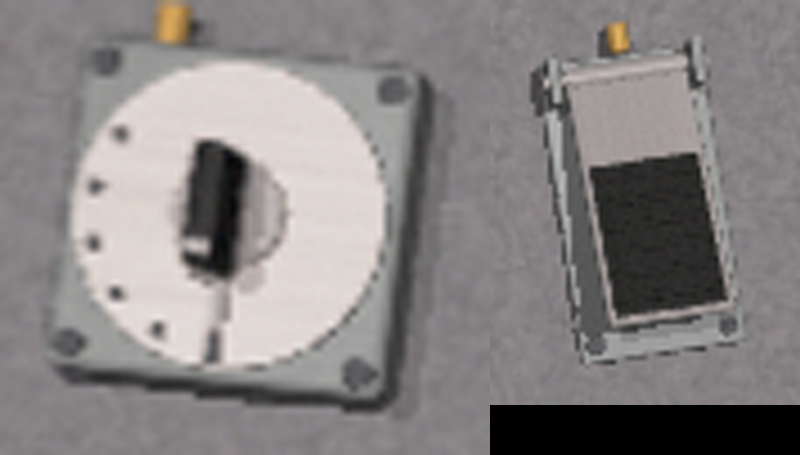

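The crop shows the dial centre at about (228,214), the home mark at (213,345) and pips one to five going clockwise from (157,329) to (121,133). The knob bar points to home. The rubber's corners are at (592,168), (695,152), (730,300) and (615,317).

Run:
```python
from h import *
from scipy.optimize import least_squares
def A(x,y): return (x+.5)/7-.5+140,(y+.5)/7-.5+172
def B(x,y): return (x-490+.5)/4.5-.5+290,(y+.5)/4.5-.5+180
M=[(213,345),(157,329),(116,293),(93,242),(96,186),(121,133)]
P=np.array([at_z('top',*A(*m),.049) for m in M])[:,:2]
k=np.radians(180-24*np.arange(6))
f=lambda s:(P-np.c_[s[0]+.056*np.cos(s[2]+k),s[1]+.056*np.sin(s[2]+k)]).ravel()
s=least_squares(f,[*P.mean(0),0]).x; print('head',s[:2],np.degrees(s[2]),'res mm',f(s).round(4)*1e3)
print('dial ell',at_z('top',*A(228.5,214),.049))
C=[at_z('top',*A(*q),.049) for q in((85,45),(432,80),(390,405),(52,372))]; print('block',np.mean(C,0))
# bar top from depth
d=np.load('pics/top1.npy'); pts=[]
for v in range(190,216):
  for u in range(160,185):
    if d[v,u]>0:
      w=at_d('top',u,v,d[v,u])
      if w[2]>.085: pts.append(w)
pts=np.array(pts); print('bar',len(pts),pts.mean(0),cv2.minAreaRect((pts[:,:2]*1e3).astype(np.float32)))
R=[(592,168),(695,152),(730,300),(615,317)]
W=[]
for r in R:
  u,v=B(*r); cu,cv=B(660,235); u+=np.sign(cu-u)*1.5; v+=np.sign(cv-v)*1.5
  W.append(at_d('top',u,v,d[int(round(v)),int(round(u))]))
W=np.array(W);print('rubber',W.round(4).tolist(),W.mean(0))
ax=(W[0]+W[1]-W[2]-W[3]);print('treadle yaw',np.degrees(np.arctan2(ax[1],ax[0])))
hp=[at_z('top',*B(*q),.045) for q in((557,75),(698,60))];h=np.mean(hp,0);print('hinge',hp,h)
b=[at_z('top',*B(*q),.012) for q in((585,361),(742,340))];print('base toe corners',b)
```

```text
head [0.57906796 0.19380944] -4.136919529380122 res mm [ 0.9 -0.2  0.4  0.6 -0.3  0.2 -0.5  0.4 -0.6 -0.4  0.1 -0.6]
dial ell [0.57830968 0.19402874 0.049     ]
block [0.57399242 0.18898933 0.049     ]
bar 107 [0.57741806 0.19086067 0.09673391] ((577.6328735351562, 191.70697021484375), (14.516461372375488, 48.282344818115234), 85.80701446533203)
rubber [[0.5417, -0.2149, 0.0596], [0.5532, -0.2714, 0.0635], [0.468, -0.2914, 0.0887], [0.4556, -0.228, 0.0948]] [ 0.50462696 -0.25141825  0.07665486]
treadle yaw 10.913501296094621
hinge [array([ 0.60683268, -0.18769437,  0.045     ]), array([ 0.61920742, -0.27892841,  0.045     ])] [ 0.61302005 -0.23331139  0.045     ]
base toe corners [array([ 0.42264525, -0.21219736,  0.012     ]), array([ 0.43919413, -0.31496677,  0.012     ])]
```

Both devices are located. The head is at (0.578, 0.193) with yaw −4°, and the treadle pad is near (0.492, −0.254) with yaw 9°. I'll move over the treadle with the fingers shut.

```bash
python3 -m creep '[[0,0,40,0,0],[20,20,60,0,0],[50,60,60,0,0],[90,100,60,0,0],[130,150,60,0,0],[170,200,60,0,0],[210,240,60,0,0],[250,290,50,0,0],[280,330,30,0,0],[305,355,0,0,0],[320,370,-40,0,0],[324,374,-80,0,0],[324,374,-110,0,0],[324,374,-110,0,0],[324,374,-110,0,0],[324,374,-110,0,0]]' 30
python3 - <<'E'
from h import *
p,_=shot('scene','scene2'); cv2.imwrite('pics/c2.png',cv2.resize(p[130:330,100:340],None,fx=3,fy=3,interpolation=2))
print(get_obs()['joint_pos'].round(1))
d=np.load('pics/top1.npy'); w=np.array([at_d('top',u,v,d[v,u]) for v in range(110,165) for u in range(130,185) if d[v,u]>0]); w=w[w[:,2]>.17]; print('can',w.min(0),w.max(0))
E
```

```text
time_s: 2.1
tool_pos: [0.4924, -0.2546, 0.1251]
ee_rot: [179.9, -0.1, 14.9]
ft_force: [-1.2, 0.1, 0.2]
grip_width: 0.0003
[ 34.6  26.5 -13.5 109.8   8.5  44.6 -58.6]Traceback (most recent call last):
  File "<stdin>", line 4, in <module>
  File "h.py", line 12, in at_d
    r,W=ray(name,u,v); return W[:3,:3]@(r*D)+W[:3,3]
        ~~~^^^^^^^^^^
  File "h.py", line 6, in ray
    c=optics.calibration(name); K=np.array(c['K']);
ValueError: time passes only in moves, steps and waits
```

View pics/c2.png

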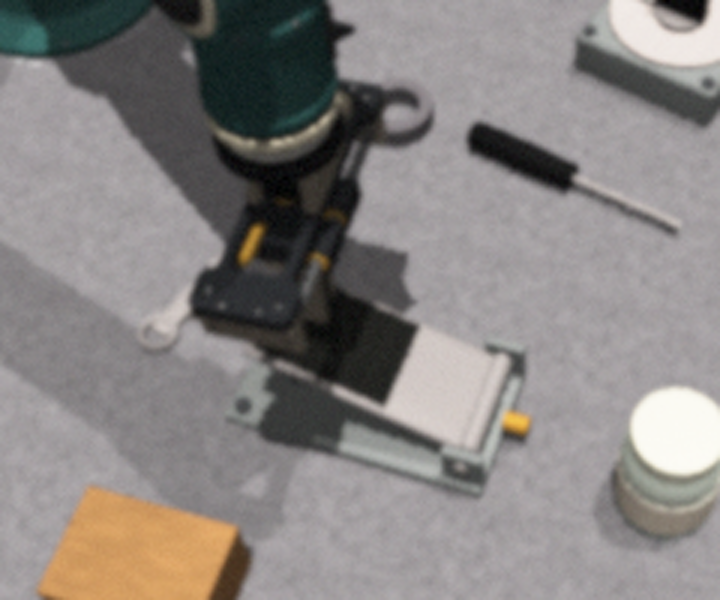

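The picture shows the gripper above the rubber area, at about (310,340). The fingertips themselves are hidden behind its body. I'll press in small steps and watch the force.

```bash
python3 -m creep '[[0,0,-10,0,0],[0,0,-20,0,0],[0,0,-26,0,0],[0,0,-32,0,0],[0,0,-38,0,0],[0,0,-44,0,0],[0,0,-49,0,0],[0,0,-52,0,0],[0,0,-52,0,0]]'
```

```text
time_s: 3.28
tool_pos: [0.4899, -0.2547, 0.0715]
ee_rot: [-180.0, 0.2, 14.9]
ft_force: [-5.5, -0.5, 9.3]
grip_width: 0.0008
```

```bash
python3 -m creep '[[0,0,-2,0,0],[0,0,-4,0,0],[0,0,-6,0,0],[0,0,-6,0,0]]'
```

```text
time_s: 3.78
tool_pos: [0.4895, -0.2548, 0.0656]
ee_rot: [-180.0, 0.2, 14.9]
ft_force: [-7.1, -0.3, 9.7]
grip_width: 0.0005
```

```bash
python3 -m creep '[[0,0,-1,0,0],[0,0,-2,0,0],[0,0,-2,0,0],[0,0,-2,0,0]]'
```

```text
time_s: 4.28
tool_pos: [0.4895, -0.2548, 0.0644]
ee_rot: [-180.0, 0.3, 14.9]
ft_force: [-7.7, 0.0, 16.4]
grip_width: 0.0005
```

The force is rising while the plate has almost stopped moving, so it's at the stop. I'll press slightly more and hold.

```bash
python3 -m creep '[[0,0,-1,0,0],[0,0,-2,0,0],[0,0,-2,0,0],[0,0,-2,0,0],[0,0,-2,0,0],[0,0,-2,0,0],[0,0,-2,0,0],[0,0,-2,0,0],[0,0,-2,0,0],[0,0,-2,0,0],[0,0,-2,0,0],[0,0,-2,0,0]]'
python3 - <<'E'
from h import *
p,_=shot('scene','scene3'); cv2.imwrite('pics/c3.png',cv2.resize(p[180:310,150:300],None,fx=4,fy=4,interpolation=2))
E
```

```text
time_s: 5.78
tool_pos: [0.4895, -0.2549, 0.0642]
ee_rot: [-180.0, 0.3, 14.9]
ft_force: [-12.8, 2.1, 30.7]
grip_width: 0.0004
```

View pics/c3.png

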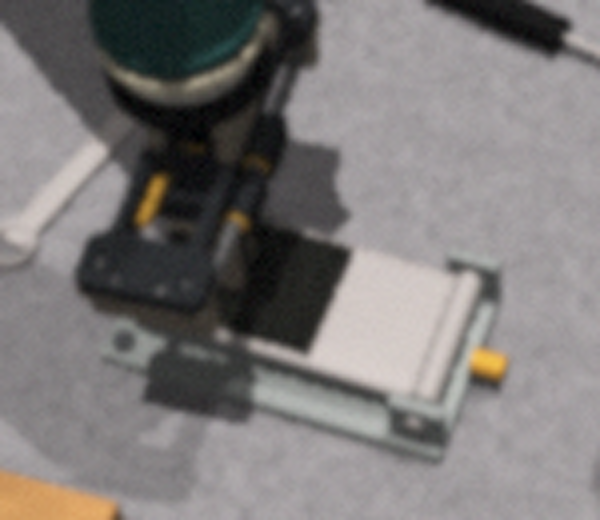

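The plate is flat on its stop: the height didn't change while the force rose to 31 N, and it was held for over 1 s. Now I'll release it gently and rise.

```bash
python3 -m creep '[[0,0,5,0,0],[0,0,12,0,0],[0,0,20,0,0],[0,0,28,0,0],[0,0,36,0,0],[0,0,48,0,0],[0,0,80,0.1,0],[0,0,120,0.25,0],[0,20,160,0.4,0],[5,50,188,0.55,0],[10,90,188,0.7,0],[20,130,188,0.85,0],[30,170,188,1.0,0],[40,210,188,1.15,0.3],[50,250,188,1.3,0.6],[60,290,188,1.45,1],[66,330,188,1.6,1],[72,370,188,1.75,1],[78,410,188,1.9,1],[86,447,188,2.05,1]]'
python3 -m creep '[[0,0,0,0.15,1],[0,0,0,0.3,1],[0,0,0,0.45,1],[0,0,0,0.6,1],[0,0,0,0.76,1],[0,0,0,0.76,1],[0,0,0,0.76,1]]'
python3 - <<'E'
from h import *
print(get_obs()['joint_pos'].round(1))
shot('top','top4'); p,_=shot('scene','scene4')
C={n:optics.calibration(n) for n in('top',)}
optics.calibration=lambda n:C[n]
d=np.load('pics/top1.npy'); w=np.array([at_d('top',u,v,d[v,u]) for v in range(110,165) for u in range(130,185) if d[v,u]>0]); w=w[w[:,2]>.17]; print('can',w.min(0),w.max(0))
d=np.load('pics/top4.npy'); 
w=np.array([at_d('top',u,v,d[v,u]) for u,v in((320,228),(325,240),(330,242))]); print('pad z',w.round(3))
E
```

```text
time_s: 8.32
tool_pos: [0.5768, 0.1932, 0.2489]
ee_rot: [-179.8, 0.0, 132.7]
ft_force: [0.7, 0.9, -0.4]
grip_width: 0.0686
time_s: 9.2
tool_pos: [0.5773, 0.1924, 0.2492]
ee_rot: [-179.9, -0.1, 175.8]
ft_force: [-0.1, -0.4, 0.2]
grip_width: 0.0921
[ 17.2  33.4 -55.1  94.4  29.2  67.8  40.9]
can [0.72357246 0.19838497 0.17061844] [0.78367347 0.25567337 0.19760193]
pad z [[ 0.514 -0.232  0.074]
 [ 0.48  -0.245  0.088]
 [ 0.475 -0.26   0.085]]
```

View pics/scene4.png

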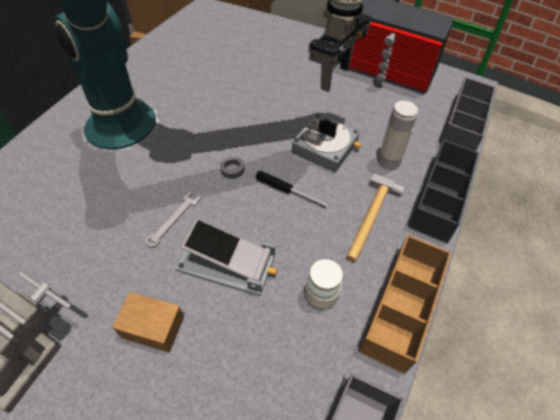

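The treadle is back up, with the pad at about 80 mm again. The gripper is above the knob at (330,125) and nothing else has moved. I'll descend to grip height next.

```bash
python3 -m creep '[[0,0,-40,0,1],[0,0,-80,0,1],[0,0,-110,0,1],[0,0,-135,0,1],[0,0,-155,0,1],[0,0,-165,0,1],[0,0,-171,0,1],[0,0,-171,0,1],[0,0,-171,0,1]]'
python3 - <<'E'
from h import *
p,_=shot('scene','scene5'); cv2.imwrite('pics/c5.png',cv2.resize(p[70:190,270:410],None,fx=5,fy=5,interpolation=2))
E
```

```text
time_s: 10.42
tool_pos: [0.578, 0.1932, 0.0793]
ee_rot: [180.0, 0.1, 175.9]
ft_force: [0.0, -0.3, 0.2]
grip_width: 0.0919
```

View pics/c5.png

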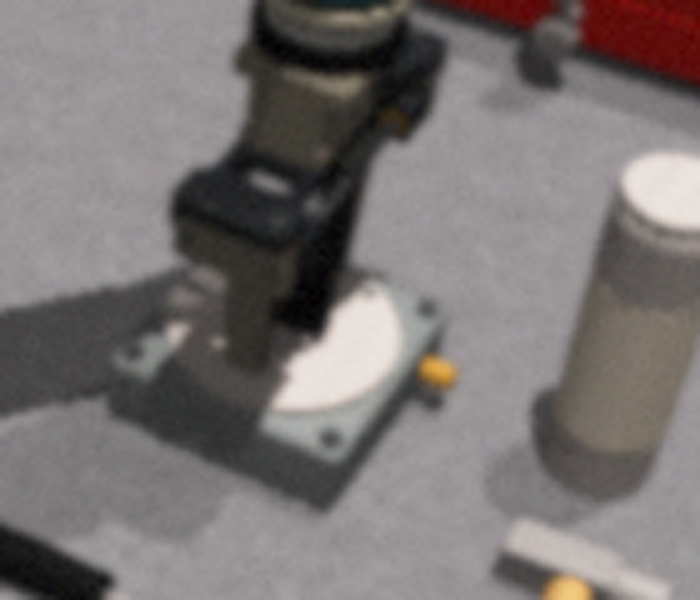

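The fingers straddle the bar: the near one is at (250,320) and the bar is behind it at (310,300). I'll close gently and check for side force.

```bash
python3 -m creep '[[0,0,0,0,0],[0,0,0,0,0],[0,0,0,0,0],[0,0,0,0,0],[0,0,0,0,0],[0,0,0,0,0],[0,0,0,0,0]]' 8; python3 -c "
from bench import get_obs;o=get_obs();print(o['ft_torque'],o['ft_force'])"
```

```text
time_s: 11.35
tool_pos: [0.5776, 0.193, 0.0786]
ee_rot: [180.0, 0.0, 175.9]
ft_force: [-0.0, -0.5, -0.6]
grip_width: 0.0242
[ 0.0132678  -0.14430987  0.02829664] [-0.02308493 -0.50055075 -0.58710665]
```

```bash
python3 -m creep '[[0,0,0,0,0],[0,0,0,0,0],[0,0,0,0,0],[0,0,0,0,0],[0,0,0,0,0],[0,0,0,0,0]]' 30; python3 -c "
from bench import get_obs;o=get_obs();print(o['ft_torque'],o['ft_force'])"
```

```text
time_s: 12.1
tool_pos: [0.5776, 0.1927, 0.0786]
ee_rot: [-180.0, -0.0, 175.9]
ft_force: [-1.3, -1.9, 0.9]
grip_width: 0.0141
[-0.27675319  0.01095202 -0.276345  ] [-1.31304271 -1.91210249  0.87940814]
```

The bar is gripped at 14 mm with low side force. I'll turn clockwise one stop at a time.

```bash
python3 -m creep '[[0,0,0,-0.06,0],[0,0,0,-0.12,0],[0,0,0,-0.18,0],[0,0,0,-0.24,0],[0,0,0,-0.30,0],[0,0,0,-0.36,0],[0,0,0,-0.419,0],[0,0,0,-0.419,0],[0,0,0,-0.419,0]]'; python3 -c "
from bench import get_obs;o=get_obs();print(o['ft_torque'],o['joint_pos'].round(1))"
```

```text
time_s: 13.22
tool_pos: [0.5774, 0.1923, 0.0785]
ee_rot: [-179.9, 0.0, 152.0]
ft_force: [-1.1, -3.4, 2.5]
grip_width: 0.0134
[-0.83226575  0.21722733  0.02291676] [  8.3  41.8 -41.5 101.7  35.2  50.2  12.6]
```

```bash
python3 -m creep '[[0,0,0,-0.06,0],[0,-0.5,0,-0.12,0],[0,-0.5,0,-0.18,0],[0,-0.5,0,-0.24,0],[0,-0.5,0,-0.30,0],[0,-0.5,0,-0.36,0],[0,-0.5,0,-0.419,0],[0,-0.5,0,-0.419,0],[0,-0.5,0,-0.419,0]]'; python3 -c "
from bench import get_obs;o=get_obs();print(o['ft_torque'],o['joint_pos'].round(1))"
python3 -m creep '[[0,0,0,-0.06,0],[0,0,0,-0.12,0],[0,0,0,-0.18,0],[0,0,0,-0.24,0],[0,0,0,-0.30,0],[0,0,0,-0.36,0],[0,0,0,-0.419,0],[0,0,0,-0.419,0],[0,0,0,-0.419,0],[0,0,0,-0.419,0]]'
python3 - <<'E'
from h import *
o=get_obs();print(o['ft_torque'],o['joint_pos'].round(1))
p,_=shot('scene','scene6'); q,_=shot('top','top6')
a=cv2.resize(p[70:190,270:390],(400,400),interpolation=2); b=cv2.resize(q[172:237,140:205],(400,400),interpolation=2)
cv2.imwrite('pics/c6.png',np.hstack([a,b]))
E
```

```text
time_s: 14.35
tool_pos: [0.5772, 0.192, 0.0786]
ee_rot: [-179.9, 0.0, 128.0]
ft_force: [-3.1, -4.7, 3.2]
grip_width: 0.0138
[-0.9605083   0.45485389  0.05864385] [  4.8  39.9 -36.1 102.   30.4  48.3  -7.8]
time_s: 15.6
tool_pos: [0.5768, 0.1918, 0.0785]
ee_rot: [-179.9, 0.1, 104.0]
ft_force: [-3.3, -6.0, 5.5]
grip_width: 0.0137
[-1.02134827  0.74450707 -0.03146725] [  1.   38.2 -30.6 102.3  25.6  46.7 -28.2]
```

View pics/c6.png

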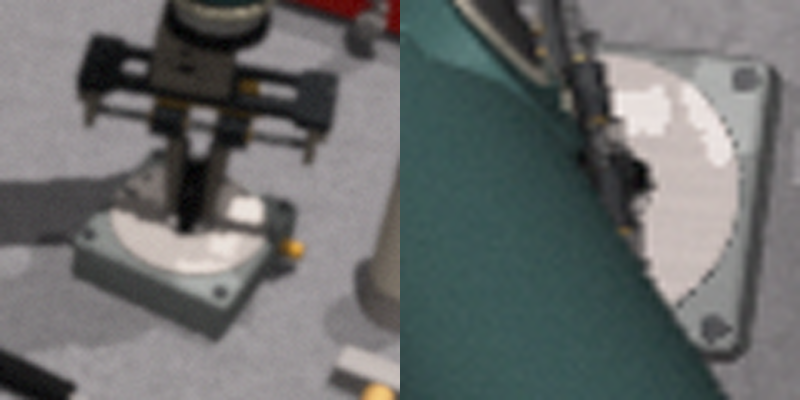

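The left view shows the bar (190,190) between the pads, turned with the gripper. The pointer is hidden in both views. Tool yaw went from 175.9° to 104.0°, which is 71.9°, with the pads still flush at 13.7 mm and about zero torque about z. That matches the third stop. I'll dwell briefly to confirm it's stable, then hand in.

```bash
python3 -m creep '[[0,-0.5,0,0,0],[0,-0.5,0,0,0],[0,-0.5,0,0,0],[0,-0.5,0,0,0],[0,-0.5,0,0,0],[0,-0.5,0,0,0]]'
python3 - <<'E'
from bench import get_obs,job
o=get_obs();print(o['ft_torque'],o['ee_rot'],o['grip_width']); print(job.close_job())
E
```

```text
time_s: 16.45
tool_pos: [0.5768, 0.1918, 0.0785]
ee_rot: [-179.9, 0.0, 104.0]
ft_force: [-3.9, -4.0, 4.2]
grip_width: 0.0138
[-0.85124325  0.71400808  0.01342958] [-1.79909471e+02  2.34680804e-02  1.04039997e+02] 0.013810078908873747
the job is handed in; nothing more can be done
None
```

I pressed the treadle, let it come back up, then turned the knob to its third stop. The job was handed in at 16.5 s with the knob still gripped.

- **Treadle:** I pressed it with shut fingers to its stop and held it there for over 1 s with the knob untouched at home. The fingertips stopped at about 45 mm and would go no lower as the force rose to 31 N. Afterwards the pad was back at about 80 mm.
- **Knob:** I gripped the bar at 30 N and turned it clockwise in three 24° steps. Tool yaw went from 175.9° to 104.0°, a turn of 71.9° against a nominal 72°. After a final pause it hadn't moved: about 0.01 N m about the vertical, and the pads at 13.8 mm on the 14 mm bar.
- **Not seen directly:** The arm hid the knob's pointer at the end, and I had no direct reading of the clicks. The third stop is inferred from the tool's turn, the flush grip and the near-zero torque.
- **Side force:** About 6 N remained across the knob at hand-in, probably because my estimate of its axis was about a millimetre off.
- **Other things on the bench:** They looked unmoved in the full picture taken after the treadle step. I didn't take another full look after turning the knob.

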